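# Ready the carat scale for weighing stones

### The arm

A 6-joint arm with a two-finger parallel gripper is mounted at the origin on a cart in front of the work surface, level with it; the furniture and walls round the work are solid. World frame = base frame: x ahead of the robot, y to its left, z up, the work surface at z = 0. Lengths are in m, angles in rad, forces in N, time in s.
With the tool pointing down it reaches from about 0.325 to 0.775 m from the base axis. Payload 5.5 kg.
Tool frame: the origin (TCP) lies at the centre of the arm's flange, where the gripper is bolted on; the fingertips stand 182 mm ahead of it and the grasp point (between the pads) lies 163 mm ahead of it; z points along the fingers, y is the line along which they close (so a half turn about z gives the same grasp; the last joint's range is limited). The gripper opens to 88 mm and grips with 3 to 60 N. Pads are 20 mm wide; open, the fingers measure 115 mm over their backs; the gripper's body (75 mm by 178 mm) begins 61 mm behind the grasp point.
Start: joints at [-1.322, 0.091, 1.231, -0, 1.82, -0.057], TCP at [0.181, -0.572, 0.405] pointing down, gripper open.
Joint ranges: [-2.87, 2.87], [-0.86, 2.18], [0.17, 2.46], [-1.51, 4.65], [0.06, 2.69], [-2.65, 2.65]. Speed limits (rad/s): [2.57, 2.57, 3.01, 3.14, 3.14, 3.14].

### API

Orientations are given as a unit quaternion [w, x, y, z].
In Python, from bench import manip, gripper_open, close, eyes, order, finder gives the robot as it stands. Calls block until the motion is done:
- manip.move_to(position, orientation): joint-space move of the TCP to a pose.
- manip.move_l(position, speed=0.15, orientation=None): straight line of the TCP; orientation=None keeps the orientation; speed is the mean speed in m/s.
- manip.movej(angles): joint-space move.
- gripper_open() and close(): open the fingers fully, or close them until they stop; the grip force is fixed at half the most.
- manip.hold(seconds).
- manip.inverse_kinematics(position, orientation): joint angles nearest the present ones, or None.
- manip.state(): the state.
- eyes.get_image(name): name is "scene" or "top"; returns a dict with "frame" (400x640x3 uint8, blue, green, red), "depth" (400x640 float32, m along the optical axis (not along the pixel's ray), 0 where there is no reading), "camera_matrix" (3x3 intrinsics, pixels), "view" (4x4, takes a point from world to camera coordinates). Camera axes: x right, y up, looking along -z (the intrinsics and any distortion apply to the point x, -y, -z); pixel columns grow to the right and rows downward; lengths in m; the calibration is good to about 2 mm. A picture is of the moment at which its call begins.
A pose or a line that the arm cannot do raises manip.IKError and nothing moves.
- order.job_done(): hands the job in; it is judged then, once.
Trained networks look in a picture, given as the dict that the camera call returned (one of the last four; its "shot" number tells which), for a name from the list of things; names that differ only in an ending like _2 or _b are one class to them, and where a whole thing is asked for, a point or a joint stands for the part that bears it (a point fixed in the world has none). Each returns a list of dicts, best first, with "conf" (0 to 1); they miss things now and then, are a little off and sometimes report something else, mostly with a low value. They report only what shows in the picture. A call takes as long as a camera call.
- finder.regions_of(target, picture): "mask" (400x640 bool, what is visible of it) and "bbox" ([left, top, right, bottom] in pixels, round what is visible of it).
The state is a dict: "time": time; "joint_pos": joint angles; "dq": joint speeds; "joint_torque": joint torques, N m; "ee_pos": TCP position; "ee_rot": TCP orientation; "ft_force": force on the tool from outside, world axes, zero at the start; "moment": the same for the moment, N m; "finger_gap": finger opening in m; "finger_force": force on a finger pad.
Only numpy, scipy, OpenCV 4.12 (cv2) and the standard library are available. Lean on these libraries where they do the work, as an engineer would, in place of code of your own. Each camera call takes 0.05 s, during which the arm holds its last target. There are 200 camera calls.

### The job

Get the carat scale ready for weighing stones with the fingertips only: tap the round on key, then the square unit key to change it to carats, then push the open draught lid gently down until it is fully shut, and only then tap the wide tare key so that the empty dish is zeroed. Press each key lightly but all the way down and let it go, press no other key at any time (after the lid is shut, only the tare key), and pick nothing up. Do not touch the dish or the pan, and leave the scale and everything round it where they stand.

Things in the scene. Friction and masses are not known exactly. Their poses are not given: they have to be found in the camera images.
- scale: Carat scale, 210 mm deep (its x, front to back) x 160 wide (y, to its left), about 2.2 kg, loose on rubber feet. Origin: centre of the underside. White key deck 38 mm high at x = -103 to -55 mm with four grey keys in a row across it at x = -81; then a sloped display up to 53 mm; then a clear open-topped chamber, x = -22 to 104, y = +-72, rim 88 mm high, with a hinged draught lid.
- draught_lid (a joint): Angle of the draught lid (clear pane in a grey frame, hinged along the back of the chamber): 0 shut, 1.40 stop (nearly upright); starts at 0.85 to 1.30. Its stiff hinge keeps it where it is left; 1 to 2 N at the front rail moves it. To shut it, push its outer face from behind, over towards the keys and down.
- lid_hinge (a point): Middle of the lid's hinge line (along the scale's y), at x = 103 mm, z = 91.5 mm in the scale's frame.
- lid_rail (a point): On the lid's outer (upper) face, middle of the front rail of its frame: 121.5 mm from the hinge line, 4 mm above the hinge plane. Lid 146 mm wide, 127 long, 6 thick, with a 44 mm wide thumb tab in front that ends 142 mm from the hinge. When shut the outer face is 95.5 mm above the bench.
- on_key (a joint): Travel of the on key: 0 = up, 0.004 m = fully down; it springs back. About 1 N starts it and 3 N holds it down; so for all four keys.
- on_key_top (a point): Centre of the top of the on key: grey, round, 18 mm across, leftmost (y = +57 mm) in the row of four sprung keys on the flat deck at the front of the scale. Top 44 mm above the bench, 6 mm proud of the deck; z up.
- unit_key (a joint): Travel of the unit key (grams or carats): 0 = up, 0.004 m = fully down; it springs back.
- unit_key_top (a point): Centre of the top of the unit key: grey, square, 16 mm, second from the left (y = +19 mm) in the row of four sprung keys on the flat deck at the front of the scale. Top 44 mm above the bench.
- cal_key (a joint): Travel of the calibration key, which is to be left alone: 0 = up, 0.004 m = fully down.
- cal_key_top (a point): Centre of the top of the calibration key: grey, round, only 9 mm across, third from the left (y = -17 mm) in the row of four sprung keys on the flat deck at the front of the scale. Top 44 mm above the bench.
- tare_key (a joint): Travel of the tare key: 0 = up, 0.004 m = fully down; it springs back.
- tare_key_top (a point): Centre of the top of the tare key: grey, oblong, 26 mm wide (y) x 15 mm, rightmost (y = -55 mm) in the row of four sprung keys on the flat deck at the front of the scale. Top 44 mm above the bench.
- pan: Round steel weighing pan inside the chamber, 80 mm across, its top 54 mm above the bench, centre at x = +41 mm in the scale's frame. Origin: foot of its stem, 45 mm above the bench.
- stone_dish: Empty round metal dish, 60 mm across and 28 mm high, open on top, standing loose on the pan, 30 g; it clears the shut lid. Origin: centre of its underside, z up.
- stone_box_1: Small white stone box, 27x27x40 mm, loose on the bench beside the scale; origin: centre of its underside. A bystander.
- stone_box_2: Small white stone box, 27x27x40 mm, loose beside the scale; origin: centre of its underside. A bystander.
- stone_box_3: Small white stone box, 27x27x40 mm, loose beside the scale; origin: centre of its underside. A bystander.
- thread_pot: Small pale pot, 18 mm across, 28 high, loose on the bench to the right; origin: centre of its underside. A bystander.

How it is judged:
On the way, in this order (a step that is already met when the one before it is completed fails the run):
1. the on key is pressed down while the lid is still open (value of joint on_key above 0.003 m and value of joint draught_lid above 0.5 rad), for 0.05 s.
2. the unit key is pressed down, the on key let go (value of joint unit_key above 0.003 m and value of joint on_key below 0.0015 m and value of joint draught_lid above 0.5 rad), for 0.05 s.
3. the draught lid is shut (value of joint draught_lid below 0.04 rad), for 0.2 s.
4. the tare key is pressed down with the lid shut (value of joint tare_key above 0.003 m and value of joint draught_lid below 0.04 rad), for 0.05 s.
At the end, for the whole second after the job is handed in: The lid is shut (within 0.04 rad), all four keys are up again, the dish stands upright on the pan, and the scale stands within 12 mm of where it was, all at rest (value of joint draught_lid below 0.04 rad and value of joint each of on_key, unit_key, cal_key, tare_key below 0.001 m and horizontal distance between stone_dish and pan below 0.03 m and angle between stone_dish's own z axis and vertical below 0.1 rad and z of stone_dish in the frame of pan between 0.005 and 0.014 m and distance of scale from where it was at the start of the episode below 0.012 m and linear speed of each of scale, stone_dish below 0.01 m/s); the robot touches nothing.
It fails at once if a wrong key is pressed: the calibration key at any time, the tare key while the lid is open, the on or unit key once the lid is shut (value of joint cal_key above 0.0015 m or (value of joint tare_key above 0.003 m and value of joint draught_lid above 0.06 rad) or (value of joint draught_lid below 0.04 rad and value of joint any of on_key, unit_key above 0.003 m)).
It fails at once if the scale is pressed or knocked with more than 50 N (contact force between any of the arm, the fingers and scale above 50 N).
It fails at once if the lid is slammed (swung shut faster than 4 rad/s) (velocity of joint draught_lid below -4 rad/s).
It fails at once if the dish or the pan is touched, or the dish shifts more than 15 mm (distance of stone_dish from where it was at the start of the episode above 0.015 m or contact force between any of the fingers, the arm and stone_dish above 0.3 N or contact force between any of the fingers, the arm and pan above 0.3 N).
It fails at once if the scale is shifted or lifted more than 12 mm, or a bystander more than 15 mm (distance of scale from where it was at the start of the episode above 0.012 m or distance of any of stone_box_1, stone_box_2, stone_box_3, thread_pot from where it was at the start of the episode above 0.015 m).
It also fails if it takes over 48 s, if anything falls off the work surface, if the arm or the gripper's body presses on something with over 40 N, if the wrist force passes 120 N, or if a joint passes its speed limit or range.

## Working session

There is one attempt and no reset: what is moved stays moved. The work goes in short steps, each a Python script; the robot and the scene stay as the last script left them, time stands still between calls to the robot, and variables do not carry over. Pictures are saved under pics/ and viewed, at most 10 in all, crops included, and the job is handed in when it is done.

```bash
ls; mkdir -p pics
cat > h.py <<'E'
import numpy as np, cv2
from bench import manip, gripper_open, close, eyes, order, finder
def cloud(p):
    d=p["depth"];K=p["camera_matrix"];V=p["view"]
    v,u=np.mgrid[0:400,0:640]
    c=np.stack([(u-K[0,2])/K[0,0]*d,-(v-K[1,2])/K[1,1]*d,-d,np.ones_like(d)],-1)
    return (c@np.linalg.inv(V).T)[...,:3]
def proj(p,X):
    K=p["camera_matrix"];c=(p["view"]@np.append(X,1))[:3]
    return np.array([K[0,0]*c[0]/-c[2]+K[0,2], K[1,1]*-c[1]/-c[2]+K[1,2]])
E
python3 - <<'E'
from h import *
for n in ["scene","top"]:
    p=eyes.get_image(n);cv2.imwrite(f"pics/{n}0.png",p["frame"]);C=cloud(p)
    print(n,{k:(v if np.ndim(v)==0 else 0) for k,v in p.items()}, p["camera_matrix"].tolist(),np.linalg.inv(p["view"]).round(3).tolist())
    for t in ["scale","draught_lid","on_key_top","unit_key_top","cal_key_top","tare_key_top","stone_dish","pan","stone_box_1","thread_pot"]:
        for r in finder.regions_of(t,p)[:4]:
            m=r["mask"]&(p["depth"]>0); v,u=np.nonzero(r["mask"])
            print(t,round(r["conf"],2),r["bbox"],u.mean().round(1),v.mean().round(1),np.median(C[m],0).round(4) if m.any() else None)
print(manip.state())
E
```

```text
bench.py
pics
scene {'frame': 0, 'depth': 0, 'camera_matrix': 0, 'view': 0, 'shot': 1} [[415.90956645560277, 0.0, 316.5178876366615], [0.0, 415.90956645560277, 206.718086126108], [0.0, 0.0, 1.0]] [[-0.839, 0.356, -0.413, 0.136], [-0.545, -0.54, 0.642, 0.613], [0.005, 0.763, 0.646, 0.777], [0.0, 0.0, 0.0, 1.0]]
scale 0.87 [245.4, 181.2, 348.9, 289.5] 295.0 243.4 [0.5653 0.0516 0.0462]
draught_lid 0.64 [244.7, 179.8, 301.9, 238.8] 273.5 208.6 [0.6178 0.0504 0.1489]
draught_lid 0.34 [318.8, 266.7, 321.4, 274.0] 321.1 269.9 [0.4728 0.0694 0.0435]
on_key_top 0.55 [315.1, 267.7, 324.6, 272.5] 321.0 270.1 [0.4728 0.0698 0.0435]
unit_key_top 0.2 [270.0, 231.0, 298.5, 247.6] 283.2 241.0 [0.5885 0.053  0.053 ]
cal_key_top 0.3 [243.3, 177.0, 301.3, 241.7] 273.5 208.6 [0.6178 0.0509 0.1489]
tare_key_top 0.39 [267.5, 221.4, 295.2, 241.2] 283.6 231.4 [0.6061 0.0316 0.071 ]
stone_dish 0.84 [271.1, 221.3, 294.1, 240.4] 283.6 231.8 [0.606  0.0319 0.0705]
stone_dish 0.2 [247.6, 181.4, 301.3, 237.4] 274.0 208.3 [0.624  0.0428 0.1415]
pan 0.48 [268.1, 230.3, 300.1, 246.6] 282.4 241.3 [0.5911 0.0543 0.05
[... 1340 characters left out ...]
.0245]
{'time': 1.1, 'joint_pos': array([-1.32167887e+00,  9.10947209e-02,  1.23070236e+00,  2.01185246e-05,
        1.81977690e+00, -5.67222859e-02]), 'dq': array([-0.00064491, -0.00060524, -0.00037534,  0.00077892, -0.00091951,
        0.00048517]), 'joint_torque': array([ 2.18112160e-03, -4.46200454e+01, -4.06512022e+01,  7.00685335e-02,
        1.96622458e-02,  1.34852547e-05]), 'ee_pos': array([ 0.18064941, -0.57217716,  0.40463304]), 'ee_rot': array([8.35582602e-06, 9.88330146e-01, 1.52327024e-01, 1.06006353e-05]), 'ft_force': array([-0.25023615,  0.88442083, -0.58950841]), 'moment': array([ 0.03373957,  0.02110506, -0.00756127]), 'finger_force': 0.0, 'finger_gap': 0.08826365757991543}
```

Run:
```python
import cv2
for n,(a,b) in {"top":(220,140),"scene":(225,170)}.items():
    c=cv2.imread(f"pics/{n}0.png")[b:b+135,a:a+160]
    cv2.imwrite(f"pics/{n}0c.png",cv2.resize(c,None,fx=4.4,fy=4.4,interpolation=cv2.INTER_CUBIC))
```

```text
(no output)
```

View pics/top0c.png

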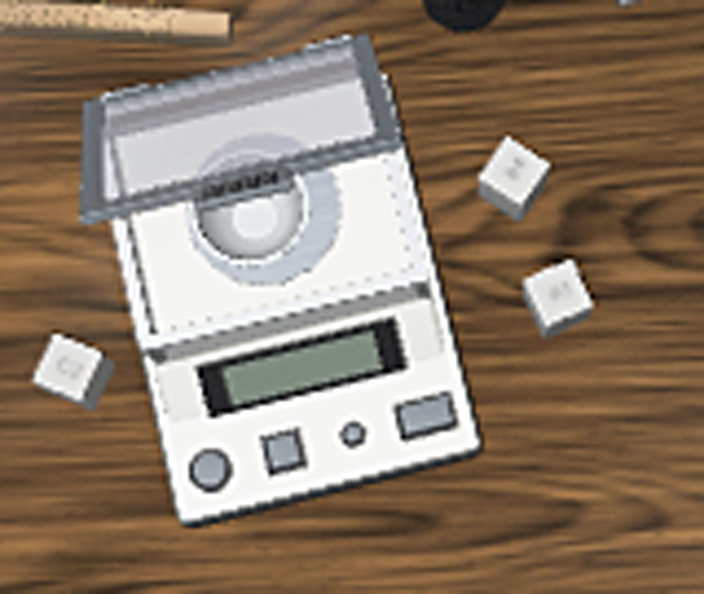

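View pics/scene0c.png

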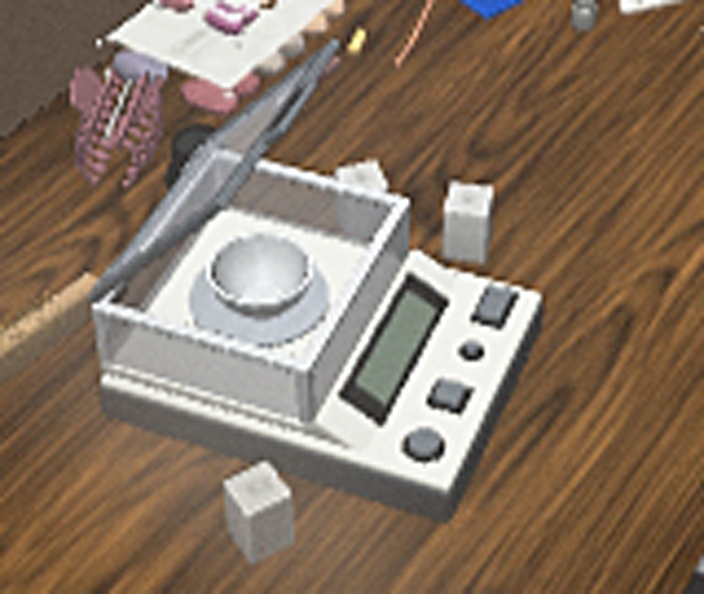

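Both views show the scale and all four keys in the right order (left to right: on, unit, cal, tare). Key pixels in the top crop are (210,470), (283,451), (353,433) and (426,415). In the scene crop they are (424,445), (449,395), (472,350) and (495,306). The lid is steeply open, and the boxes stand beside the scale.

Run:
```python
from h import *
from scipy.optimize import least_squares
s=4.4
T=np.array([(210,470),(283,451),(353,433),(426,415)])/s+[220,140]-.4
S=np.array([(424,445),(449,395),(472,350),(495,306)])/s+[225,170]-.4
L=np.array([(-81,57,44),(-81,19,44),(-81,-17,44),(-81,-55,44)])/1e3
ps={n:eyes.get_image(n) for n in ["scene","top"]}
# triangulate
for i in range(4):
    r=least_squares(lambda X:np.r_[proj(ps["top"],X)-T[i],proj(ps["scene"],X)-S[i]],[.48,.0,.04]); print("tri",r.x.round(4),r.fun.round(2))
def W(q,L): 
    c,sn=np.cos(q[2]),np.sin(q[2]); return np.c_[q[0]+c*L[:,0]-sn*L[:,1],q[1]+sn*L[:,0]+c*L[:,1],L[:,2]]
f=lambda q:np.ravel([[proj(ps["top"],X)-T[i],proj(ps["scene"],X)-S[i]] for i,X in enumerate(W(q,L))])
r=least_squares(f,[.56,.02,-.2]);q=r.x;print("pose",q,r.fun.round(2)); print(W(q,L).round(4))
np.save("q.npy",q)
c,sn=np.cos(q[2]),np.sin(q[2]);R=np.array([[c,-sn],[sn,c]])
for n,p in ps.items():
    C=cloud(p);
    m=np.zeros((400,640),bool)
    for r in finder.regions_of("draught_lid",p)[:1]: m=r["mask"]&(p["depth"]>0)
    P=C[m];l=np.c_[(P[:,:2]-q[:2])@R,P[:,2]]
    k=(l[:,2]>.11)
    l=l[k]; a=np.arctan2(l[:,2]-.0915,.103-l[:,0]); d=np.hypot(l[:,2]-.0915,.103-l[:,0])
    print(n,k.sum(),np.percentile(a[d>.07],[5,25,50,75,95]).round(3),d.max(),np.percentile(l,[1,50,99],axis=0).round(3).tolist())
    # furniture: high points around
    Q=C[p["depth"]>0]; w=np.c_[(Q[:,:2]-q[:2])@R,Q[:,2]]
    b=(abs(w[:,0])<.35)&(abs(w[:,1])<.3)&(w[:,2]>.03)&((w[:,0]>.12)|(abs(w[:,1])>.095))
    import collections
    cnt=collections.defaultdict(list)
    for x in w[b]: cnt[(round(x[0]/.04)*.04,round(x[1]/.04)*.04)].append(x[2])
    print({(round(k[0],2),round(k[1],2)):(len(v),round(max(v),3)) for k,v in sorted(cnt.items()) if len(v)>3})
cv2.imwrite("pics/scene1.png",ps["scene"]["frame"])
```

```text
tri [0.4748 0.0683 0.039 ] [ 0.21  0.46 -0.52 -0.12]
tri [0.4826 0.0312 0.0393] [ 0.23  0.5  -0.57 -0.13]
tri [ 0.49   -0.0045  0.0392] [ 0.25  0.54 -0.64 -0.15]
tri [ 0.4975 -0.0418  0.0387] [ 0.25  0.55 -0.66 -0.15]
pose [0.56475792 0.02970448 0.20281503] [-0.47  0.67 -0.37 -1.15 -0.31  0.75 -0.34 -1.09 -0.41  0.84 -0.43 -1.02
 -0.38  0.73 -0.51 -1.2 ]
[[ 0.4739  0.0692  0.044 ]
 [ 0.4816  0.032   0.044 ]
 [ 0.4888 -0.0033  0.044 ]
 [ 0.4965 -0.0405  0.044 ]]
scene 556 [0.846 0.868 0.876 0.881 0.887] 0.14264161799260147 [[0.01, -0.069, 0.111], [0.047, 0.013, 0.159], [0.089, 0.072, 0.199]]
{(-0.36, 0.08): (18, np.float64(0.538)), (-0.36, 0.12): (94, np.float64(0.195)), (-0.04, -0.16): (30, np.float64(0.042)), (-0.04, -0.12): (68, np.float64(0.042)), (-0.04, 0.12): (34, np.float64(0.042)), (-0.04, 0.28): (147, np.float64(0.038)), (0.0, -0.12): (8, np.float64(0.041)), (0.0, 0.12): (110, np.float64(0.042)), (0.0, 0.28): (196, np.float64(0.038)), (0.04, -0.16): (12, np.float64(0.041)), (0.04, -0.12): (36, np.float64(0.043)), (0.04, 0.24): (40, np.float64(0.038)), (0.04, 0.28): (16, np.f
[... 6009 characters left out ...]
(551, np.float64(0.399)), (0.32, -0.12): (32, np.float64(0.16)), (0.32, -0.08): (527, np.float64(0.339)), (0.32, -0.04): (525, np.float64(0.163)), (0.32, 0.0): (521, np.float64(0.164)), (0.32, 0.04): (597, np.float64(0.379)), (0.32, 0.08): (646, np.float64(0.381)), (0.32, 0.12): (481, np.float64(0.385)), (0.32, 0.16): (490, np.float64(0.372)), (0.32, 0.2): (329, np.float64(0.371)), (0.32, 0.24): (484, np.float64(0.343)), (0.32, 0.28): (1250, np.float64(0.41)), (0.36, 0.08): (83, np.float64(0.159)), (0.36, 0.12): (420, np.float64(0.166)), (0.36, 0.16): (66, np.float64(0.367)), (0.36, 0.2): (217, np.float64(0.373)), (0.36, 0.24): (134, np.float64(0.371)), (0.36, 0.28): (201, np.float64(0.41))}
```

View pics/scene1.png

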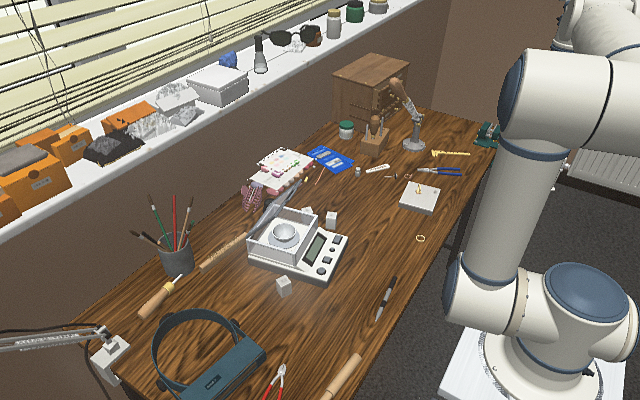

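View pics/top0.png

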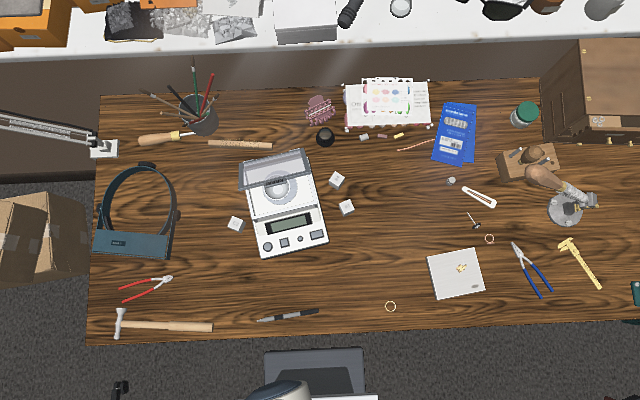

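The pose fits well (key heights from depth about 44 mm, yaw 0.203). The lid angle is about 0.89 rad, so its rail stands near x = 0.594, z = 0.19. The way over it is clear, and the sill is at x of about 0.77. I'll press the on key and then the unit key with closed fingers, using force feedback.

```bash
cat >> h.py <<'E'
try: q=np.load("q.npy")
except OSError: q=np.zeros(3)
O=[0,np.cos(q[2]/2),np.sin(q[2]/2),0]
TIP=.182
def P(x,y,ztip):   # scale frame -> TCP position
    c,s=np.cos(q[2]),np.sin(q[2]); return [q[0]+c*x-s*y,q[1]+s*x+c*y,ztip+TIP]
def press(y,zs=.047):
    manip.move_l(P(-.081,y,.07),.15); manip.move_l(P(-.081,y,zs),.06)
    manip.hold(.1); f0=manip.state()["ft_force"].copy(); z=zs; log=[]
    while z>.0385:
        z-=.0007; manip.move_l(P(-.081,y,z),.03); st=manip.state()
        f=st["ft_force"]-f0; log.append((round(st["ee_pos"][2]-TIP,4),round(f[2],1)))
        if f[2]>5: break
    manip.hold(.15); st=manip.state(); print(log,"held",(st["ft_force"]-f0).round(1),st["ee_pos"].round(4))
    manip.move_l(P(-.081,y,.07),.08); print("t",manip.state()["time"])
E
python3 - <<'E'
from h import *
close()
for w in [([.40,-.30,.45],O),(P(-.081,.057,.09),O)]: print(manip.inverse_kinematics(*w))
manip.move_to([.40,-.30,.45],O); manip.move_to(P(-.081,.057,.09),O); s=manip.state();print(s["time"],s["ee_pos"],s["finger_gap"])
press(.057)
p=eyes.get_image("scene");cv2.imwrite("pics/k.png",cv2.resize(p["frame"][170:305,225:385],None,fx=4.4,fy=4.4))
E
```

```text
[-7.11553623e-01 -1.62842529e-01  1.39797887e+00 -4.44089210e-16
  1.90645631e+00  6.56427669e-01]
[ 7.39828199e-02 -2.25373337e-01  1.76782593e+00 -4.44089210e-16
  1.59914006e+00  1.44196411e+00]
5.5083 [0.4743055  0.06841448 0.27265517] 0.00039206665140086575
[(np.float64(0.0465), np.float64(-0.4)), (np.float64(0.0456), np.float64(-0.9)), (np.float64(0.0448), np.float64(-0.1)), (np.float64(0.0444), np.float64(0.4)), (np.float64(0.0436), np.float64(0.6)), (np.float64(0.0429), np.float64(1.4)), (np.float64(0.0422), np.float64(2.0)), (np.float64(0.0415), np.float64(2.2)), (np.float64(0.0408), np.float64(2.2)), (np.float64(0.0403), np.float64(4.9)), (np.float64(0.0402), np.float64(7.6))] held [-3.5 -0.5  7.5] [0.474  0.0692 0.2222]
t 9.8583
```

View pics/k.png

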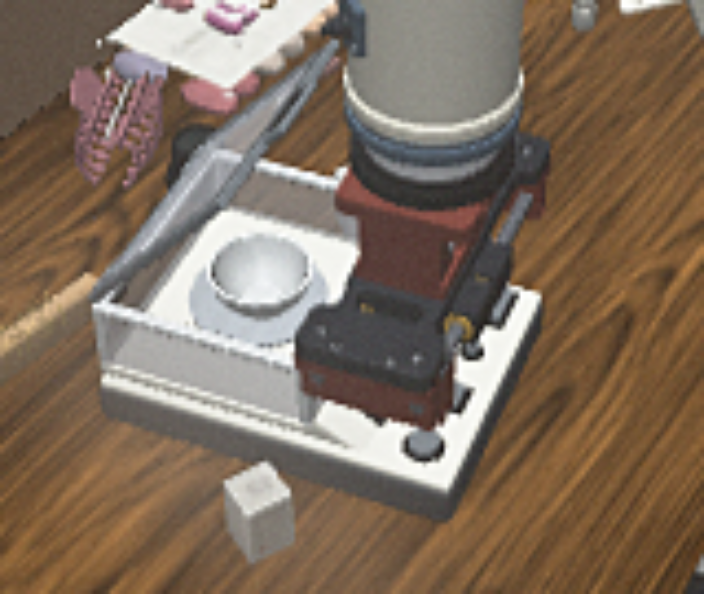

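The on key bottomed at 40.2 mm and sprang back, and the scale, lid and dish are where they were. The picture shows the gripper clear above the keys. Next are the unit key and then the lid.

Run:
```python
from h import *
press(.019)
def face(a,r=.118):
    x=.103-r*np.cos(a)+.004*np.sin(a); z=.0915+r*np.sin(a)+.004*np.cos(a)
    return P(x+.010*min(1,a/.4),0,z)
manip.move_l(P(-.081,.019,.25),.25)
s=face(1.12); manip.move_l([s[0],s[1],.26+TIP],.2); manip.move_l(s,.12)
manip.hold(.1); f0=manip.state()["ft_force"].copy(); print("t",manip.state()["time"])
for a in list(np.arange(1.02,.05,-.1))+[.03,.01,0,-.006,-.012,-.018,-.024]:
    manip.move_l(face(a),.07); st=manip.state(); f=st["ft_force"]-f0
    print(round(a,3),f.round(1),round(st["ee_pos"][2]-TIP,4))
    if np.linalg.norm(f)>14 or (a<.015 and f[2]>6): break
manip.hold(.2); print((manip.state()["ft_force"]-f0).round(1))
e=manip.state()["ee_pos"]; manip.move_l([e[0],e[1],e[2]+.06],.1)
p=eyes.get_image("scene");cv2.imwrite("pics/l.png",cv2.resize(p["frame"][170:305,225:385],None,fx=4.4,fy=4.4));print(manip.state()["time"])
```

```text
[(np.float64(0.0465), np.float64(0.5)), (np.float64(0.0456), np.float64(0.6)), (np.float64(0.0448), np.float64(1.1)), (np.float64(0.0443), np.float64(1.4)), (np.float64(0.0436), np.float64(2.2)), (np.float64(0.0429), np.float64(2.4)), (np.float64(0.0422), np.float64(3.2)), (np.float64(0.0415), np.float64(3.5)), (np.float64(0.0408), np.float64(3.0)), (np.float64(0.0403), np.float64(6.0))] held [-0.6 -0.4  5.2] [0.4816 0.032  0.2222]
t 14.1167
t 16.6333
1.02 [-0.4 -0.7  1. ] 0.1947
0.92 [-0.3 -0.4  0.6] 0.1879
0.82 [-0.  -2.4  1.3] 0.1805
0.72 [ 1.2 -1.5  0.7] 0.1723
0.62 [ 0.4 -1.4  1.6] 0.1632
0.52 [-0.  -1.   0.4] 0.1534
0.42 [-0.1 -2.6  0.4] 0.143
0.32 [-0.3 -1.3  1.4] 0.1322
0.22 [ 1.1 -0.4  1.5] 0.1209
0.12 [-0.8 -1.5  0.5] 0.109
0.03 [-0.2 -1.4  0.9] 0.0982
0.01 [-0.2 -1.5 -0.1] 0.0967
0 [ 0.2 -0.7  2.1] 0.0959
-0.006 [-0.5 -0.5  5.5] 0.0957
-0.012 [-1.3 -1.1  8.6] 0.0956
[-1.5 -0.8  8. ]
22.175
```

View pics/l.png

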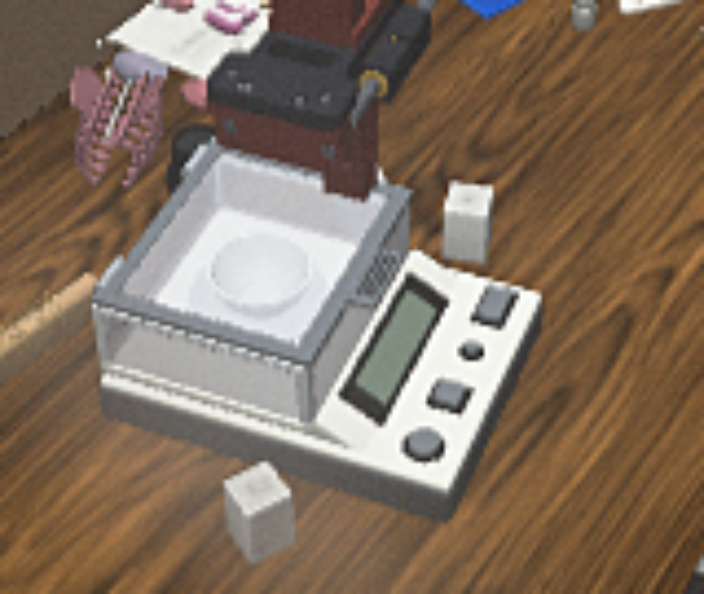

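The lid is shut (fingertips stopped at 95.6 mm against a firm stop, and the picture shows the frame flush on the rim). The scale and dish haven't moved. Next is the tare key.

Run:
```python
from h import *
manip.move_l(P(-.081,-.055,.155),.2)
press(-.055)
manip.move_l(P(-.081,-.055,.2),.2); manip.move_l([.40,-.30,.45],.25)
p=eyes.get_image("top");cv2.imwrite("pics/e.png",cv2.resize(p["frame"][140:275,220:380],None,fx=4.4,fy=4.4));print(manip.state()["time"])
```

```text
[(np.float64(0.0465), np.float64(-0.3)), (np.float64(0.0456), np.float64(0.5)), (np.float64(0.0448), np.float64(-0.6)), (np.float64(0.0444), np.float64(1.5)), (np.float64(0.0436), np.float64(1.0)), (np.float64(0.0429), np.float64(2.4)), (np.float64(0.0422), np.float64(1.4)), (np.float64(0.0415), np.float64(1.9)), (np.float64(0.0408), np.float64(2.3)), (np.float64(0.0403), np.float64(5.1))] held [-0.8  1.2  5.1] [ 0.4966 -0.0405  0.2223]
t 27.275
29.4167
```

View pics/e.png

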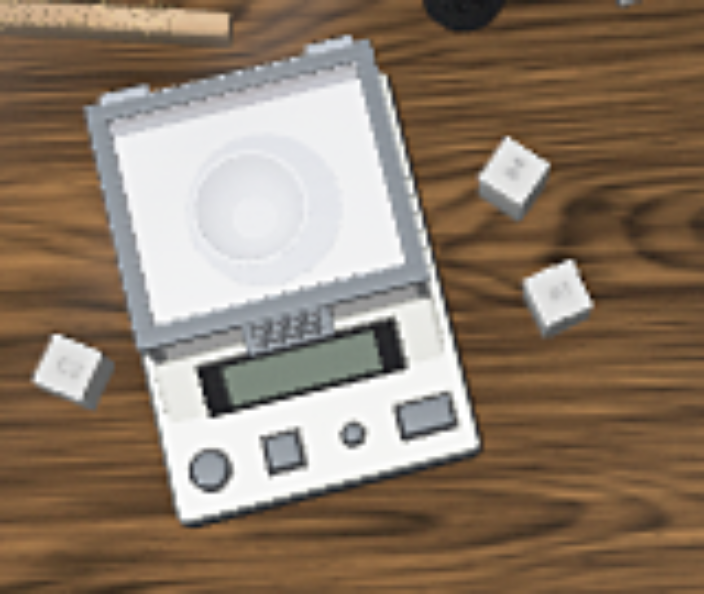

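The lid is shut, the keys are up at the same pixels as at the start (tare at (426,415)), and nothing has moved. I'm handing it in.

```bash
python3 -c "
from bench import order
print(order.job_done())"
```

```text
the job is handed in; nothing more can be done
None
```

I pressed the on and unit keys fully down with the lid open, shut the lid gently, tapped tare and handed the job in at about 29 s of the 48 s; the last picture shows nothing moved, but no verdict was returned.

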